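# Marking press through its guard window

### The arm

A 6-joint arm with a two-finger parallel gripper is mounted at the origin on a cart in front of the work surface, level with it; the furniture and walls round the work are solid. World frame = base frame: x ahead of the robot, y to its left, z up, the work surface at z = 0. Lengths are in mm, angles in rad, forces in N, time in s.
With the tool pointing down it reaches from about 400 to 925 mm from the base axis. Payload 12.5 kg.
Tool frame: the origin (TCP) lies on the mounting face of the last link; the fingertips stand 190 mm ahead of it and the grasp point (between the pads) lies 171 mm ahead of it; z points along the fingers, y is the line along which they close (so a half turn about z gives the same grasp; the last joint's range is limited). The gripper opens to 95 mm and grips with 3 to 60 N. Pads are 20 mm wide; open, the fingers measure 119 mm over their backs; the gripper's body (75 mm by 180 mm) begins 59 mm behind the grasp point.
Start: joints at [-1.246, 0.491, 1.559, -0, 1.092, -0.106], TCP at [261.017, -567.886, 404.761] pointing down, gripper open.
Joint ranges: [-3.1, 3.1], [-0.84, 2.19], [0.05, 2.79], [-1.13, 4.28], [0.06, 2.93], [-2.69, 2.69]. Speed limits (rad/s): [2.22, 2.22, 2.79, 3.14, 3.14, 3.14].

### API

Orientations are given as [roll, pitch, yaw] about the fixed x, y, z axes, in that order (R = Rz(yaw) Ry(pitch) Rx(roll)).
In Python, from cell import env gives the robot as it stands.
- The arm moves only by the tool carry_out, never from a script. Its argument "series" is a list of rows, each a list of 5 numbers: the shift along the tool's x, y, z in m, then the turn about the tool's z in degrees, then the opening, from 0 (shut) to 1 (fully open). A call has 1 to 20 rows; each row is the pose to reach, as a shift and turn from the pose commanded when the call began, along the tool's axes at that moment; what a row does not reach only later rows make up. A row lasts 1/8 s, in which the tool goes at most 62.5 mm and 10.7 degrees, less where a joint would pass 70% of its speed; a pose out of reach is approached as far as the arm can. A call with a gripper value outside its range is refused whole. The fingers move at their own pace and stop on an object; the grip force is fixed at half the most. Time passes only in rows, so rows that repeat a pose let the fingers close. It gives the time, the measured TCP pose, the force, the opening and the grip force at its end, in the units of the state.
- env.state(): the state, without advancing time (a new reading comes with each control period).
- env.read_camera(name): name is "scene" or "top" or "wrist"; returns (picture, depth): 420x560x3 uint8, red, green, blue; 420x560 float32, mm along the optical axis (not along the pixel's ray), 0 where there is no reading.
- env.get_calibration(name): a dict with "intrinsics" (3x3 intrinsics, pixels), "cam_to_world" (4x4, takes a point from camera to world coordinates); the wrist camera has in their place "T_tool_cam" (4x4, takes a point from camera to tool coordinates, whose origin is the TCP and whose axes are the flange's). Camera axes: x right, y up, looking along -z (the intrinsics and any distortion apply to the point x, -y, -z); pixel columns grow to the right and rows downward; lengths in mm; the calibration is good to about 2 mm. The wrist camera is an equidistant fisheye: a pixel r from the principal point sees the ray r / f radians off the axis. A picture is of the moment at which its call begins: read the wrist's pose just before it. get_calibration takes no time and is no camera call.
- env.job_done(): hands the job in; it is judged then, once.
The state is a dict: "t": time; "joints": joint angles; "qvel": joint speeds; "tau": joint torques, N m; "eef_pos": TCP position; "tcp_rot": TCP orientation; "ft_force": force on the tool from outside, world axes, zero at the start; "moment": the same for the moment, N m; "opening": opening from 0.0 (shut) to 1.0 (fully open); "grip_force": force on a finger pad.
Only numpy, scipy, OpenCV 4.12 (cv2) and the standard library are available. Lean on these libraries where they do the work, as an engineer would, in place of code of your own. Each camera call takes 0.05 s, during which the arm holds its last target. There are 200 camera calls.

### The job

Run the little guarded marking press: push the shuttle with the steel sample fully home by its upright push plate, then reach down through the window in the guard and press the lever's round pad all the way down, and finish while still holding it down. Push and press with the fingers only: grasp nothing, never touch the guard, leave the lever alone until the shuttle is home, and leave the loose parts standing round the press where they are.

Things in the scene. Friction and masses are not known exactly. Their poses are not given: they have to be found in the camera images.
- press: base plate of the marking press, dark steel, 140 (x) x 120 (y) x 12 mm, fixed to the bench, its place and yaw differ every time. Origin: centre of its underside, on the bench. Its x axis points to the back of the press (away from the robot, more or less), y to the left, z up. All offsets below are in this frame.
- guard: grey sheet-metal guard on the press, 132 (x) x 100 (y) mm, upright walls 3 mm thick, flat top 103 mm above the bench; same origin and axes as the press. The wall on the right (-y) has a tunnel for the shuttle. It must not be touched.
- window (a point): centre of the rectangular window in the flat top of the guard, at the top's upper side, 103 mm above the bench, 13 mm in front (-x) of the press origin. The opening is 86 mm along x by 76 mm along y, and nothing but the lever lies within 55 mm below it.
- lever (a joint): angle of the lever inside the guard, rad: 0 = up at rest, 0.28 = all the way down on its stop. It turns about a pivot along y, 58 mm behind the pad (45 mm behind the press origin, 72 mm above the bench). A spring pushes it back up when let go: about 2 N at the pad at rest, 6 N when down.
- lever_pad: round black pad on the front end of the lever, 30 mm across, 8 mm thick, right under the middle of the window. Origin: centre of its upper face, 84 mm above the bench (19 mm below the guard's top) at rest; it goes down 16 mm to the stop, its front edge tipping down, z being its upper face's normal.
- shuttle (a joint): position of the shuttle, m: 0 = all the way out to the right, 0.050 = fully home against its stop, with the sample under the lever's foot. It slides along the press's y axis (pushed to +y). It starts 30 to 50 mm from home, slides with about 3 N of friction and stays where it is left.
- push_plate: upright aluminium plate at the outer (right, -y) end of the shuttle, 90 mm wide (along x), 6 mm thick, its lower edge 3 mm and its top edge 65 mm above the bench. Origin: middle of its outer face, at bench height; same axes as the press; push this outer face towards +y. The outer face is 125 mm from the press origin when home, 77 mm clear of the guard's wall.
- plate_back: backing sheet and ribs on the inner side (guard side) of the push plate; touched only if the plate is pinched. Origin 8 mm inward (+y) of the push plate's origin.
- bystander_sample: loose turned steel cylinder, 25 mm across, 40 mm tall, standing before the press at its right; origin at the centre of its underside
- bushing: loose bronze bushing, 36 mm across, 30 mm tall, standing behind the press at its right; origin at the centre of its underside
- bolt: loose steel bolt standing on its head behind the press, 24 x 27 mm, 70 mm tall; origin at the centre of its underside

How it is judged:
By the outcome, as a careful person would: the job done as asked, in the order asked, and still so for the second after the job is handed in, while the arm keeps its last pose, push and grip.
It also fails if it takes over 38 s, if anything falls off the work surface, if the arm or the gripper's body presses on something with over 40 N, if the wrist force passes 120 N, or if a joint passes its speed limit or range.

## Working session

There is one attempt and no reset: what is moved stays moved. The work goes in short steps, Python scripts to look and compute and a tool call to move; the robot and the scene stay as the last step left them, time stands still between calls to the robot, and variables do not carry over. Pictures are saved under pics/ and viewed, at most 10 in all, crops included, and the job is handed in when it is done.

Besides the shell and the picture viewer there is one more tool, called after "Call:" by a JSON object that holds its "op" and its "data". carry_out: Moves the arm, as the interface text tells. Its arguments: {"type":"object","properties":{"series":{"type":"array","items":{"type":"array","items":{"type":"number"}}}},"required":["series"]}

```bash
mkdir -p pics; cat > h.py <<'E'
import numpy as np,cv2
from cell import env
def grab(n):
    p,d=env.read_camera(n); c=env.get_calibration(n)
    K=np.array(c["intrinsics"]);T=np.array(c["cam_to_world"])
    v,u=np.mgrid[:420,:560]
    X=np.stack([(u-K[0,2])/K[0,0]*d,-(v-K[1,2])/K[1,1]*d,-d],-1)
    W=X@T[:3,:3].T+T[:3,3]; W[d==0]=np.nan
    return p,d,W,c
E
python3 - <<'E'
from h import *
for n in("top","scene"):
    p,d,W,c=grab(n); np.save(n+".npy",W); cv2.imwrite(f"pics/{n}.png",p[...,::-1]); print(n,c)
s=env.state();print(s)
E
```

```text
top {'intrinsics': array([[388.45821489,   0.        , 284.00509168],
       [  0.        , 388.45821489, 206.43215882],
       [  0.        ,   0.        ,   1.        ]]), 'cam_to_world': array([[ 9.58901757e-03,  9.90001724e-01, -1.40728952e-01,
         3.73983786e+02],
       [-9.99823547e-01,  1.17657709e-02,  1.46438087e-02,
        -2.26494490e+02],
       [ 1.61531805e-02,  1.40563701e-01,  9.89939857e-01,
         9.50773049e+02],
       [ 0.00000000e+00,  0.00000000e+00,  0.00000000e+00,
         1.00000000e+00]])}
scene {'intrinsics': array([[430.29156561,   0.        , 277.85936137],
       [  0.        , 430.29156561, 211.55286147],
       [  0.        ,   0.        ,   1.        ]]), 'cam_to_world': array([[ 7.31100573e-01,  3.34430962e-01, -5.94683011e-01,
        -9.37891878e+00],
       [-6.82210331e-01,  3.46836476e-01, -6.43656370e-01,
        -7.91113735e+02],
       [-9.00085924e-03,  8.76276435e-01,  4.81724603e-01,
         4.92249690e+02],
       [ 0.00000000e+00,  0.00000000e+00,  0.00000000e+00,
         1.00000000e+00]])}
{'t': 0.1, 'joints': array([-1.24558330e+00,  4.91480329e-01,  1.55939365e+00, -1.77251843e-05,
        1.09170839e+00, -1.05607203e-01]), 'qvel': array([ 0.00206052, -0.00079471, -0.00136724,  0.00075362, -0.0003209 ,
        0.00098093]), 'tau': array([ 4.71073654e-03, -6.13621688e+01, -2.58605665e+01,  6.94179442e-02,
        4.70067433e-02, -4.86775787e-05]), 'eef_pos': array([ 261.01492638, -567.85119847,  404.23009867]), 'tcp_rot': array([-3.14060680e+00, -8.86926071e-05,  4.30828369e-01]), 'ft_force': array([0.0383311 , 1.57238986, 0.65957445]), 'moment': array([-0.0113655 , -0.04782429, -0.01307951]), 'grip_force': 0.0, 'opening': 1.0000878432720208}
```

View pics/top.png

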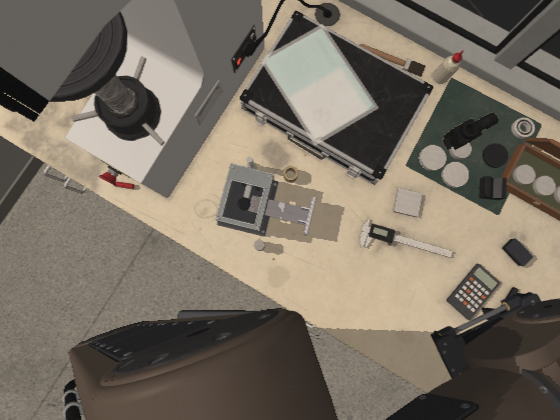

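View pics/scene.png

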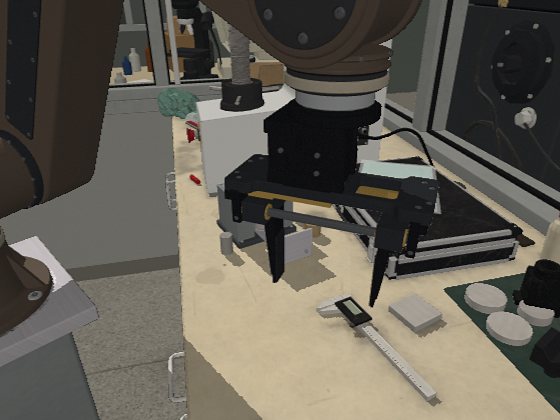

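The top view shows the guard at about (247,198) with the pad at (243,204), the push plate at (311,215), the bystander at (260,245), the bushing at (290,173) and the bolt at (252,162). The scene view shows the plate at about (298,245), mostly clear under the gripper.

```bash
python3 - <<'E'
from h import *
W=np.load("top.npy")
v,u=np.mgrid[:420,:560]
def rect(m,name):
    P=W[m][:,:2].astype(np.float32); r=cv2.minAreaRect(P); print(name,len(P),r,W[m][:,2].mean(), cv2.boxPoints(r).round(1).tolist())
box=(u>205)&(u<345)&(v>150)&(v<260)
z=W[...,2]
print("bench z",np.nanmedian(z[(u>205)&(u<400)&(v>270)&(v<290)]))
rect(box&(z>96)&(z<112)&(u<285),"guard")
rect(box&(z>76)&(z<92)&(abs(u-243)<12)&(abs(v-204)<12),"pad")
rect(box&(z>55)&(z<75)&(u>295),"plate")
for n,(a,b),h in(("byst",(260,245),30),("bush",(290,173),20),("bolt",(252,162),15)):
    m=(abs(u-a)<14)&(abs(v-b)<14)&(z>h)&(z<80); rect(m,n)
p=cv2.imread("pics/top.png")[140:270,190:350]; cv2.imwrite("pics/topc.png",cv2.resize(p,None,fx=4.5,fy=4.5,interpolation=cv2.INTER_CUBIC))
E
```

```text
bench z -1.6266147271690556
guard 1436 ((516.5401000976562, -151.9060516357422), (100.19129180908203, 132.25967407226562), 76.83577728271484) 101.95180693017579 [[440.70001220703125, -185.60000610351562], [569.5, -215.6999969482422], [592.2999877929688, -118.19999694824219], [463.6000061035156, -88.0999984741211]]
pad 147 ((509.3367919921875, -148.9466552734375), (37.652130126953125, 27.250877380371094), 0.8894678354263306) 81.76434685852398 [[490.29998779296875, -135.60000610351562], [490.70001220703125, -162.89999389648438], [528.4000244140625, -162.3000030517578], [527.9000244140625, -135.0]]
plate 209 ((536.4871826171875, -331.66943359375), (37.688682556152344, 211.89495849609375), 69.89749908447266) 64.1335483505712 [[430.5, -313.0], [629.5, -385.79998779296875], [642.5, -350.3999938964844], [443.5, -277.6000061035156]]
byst 93 ((420.47308349609375, -180.05130004882812), (40.67324447631836, 23.5257511138916), 20.422161102294922) 39.006022659777585 [[397.29998779296875, -176.10000610351562], [405.5, -198.1999969482422], [443.6000061035156, -184.0], [435.3999938964844, -161.89999389648438]]
bush 110 ((587.8550415039062, -256.31402587890625), (34.12639617919922, 34.690696716308594), 89.7610855102539) 27.902296889013076 [[570.4000244140625, -273.29998779296875], [605.0999755859375, -273.3999938964844], [605.2999877929688, -239.3000030517578], [570.5999755859375, -239.1999969482422]]
bolt 67 ((608.3637084960938, -159.21798706054688), (14.249470710754395, 13.784038543701172), 89.53361511230469) 55.46344649394723 [[601.4000244140625, -166.3000030517578], [615.2000122070312, -166.39999389648438], [615.2999877929688, -152.10000610351562], [601.5, -152.0]]
```

View pics/topc.png

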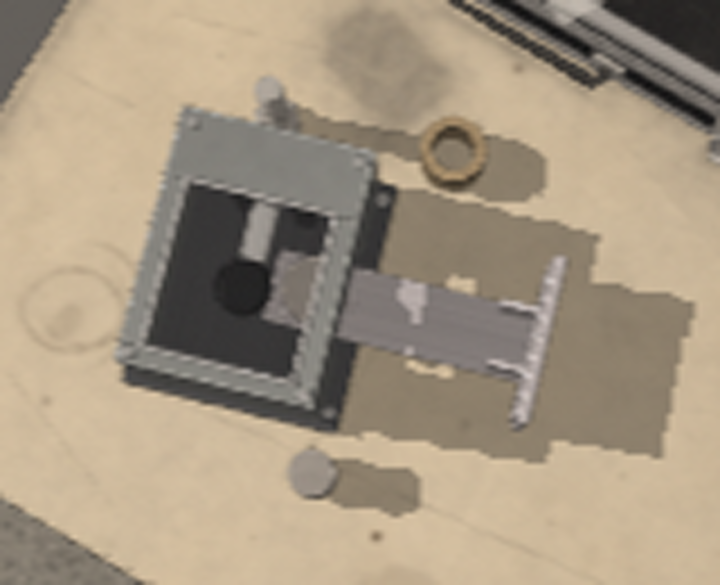

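The crop shows the guard window around (240,290) with the pad centre at (243,288). The plate's top edge runs from (560,258) to (518,425). Next I'll compute the press frame and the move.

```bash
cat >> h.py <<'E'
a=np.deg2rad(-13.16); ex=np.array([np.cos(a),np.sin(a)]); ey=np.array([-ex[1],ex[0]]); O=np.array([516.5,-151.9])
def topress(P): d=np.asarray(P)[...,:2]-O; return np.stack([d@ex,d@ey],-1)
def toworld(x,y): return O+x*ex+y*ey
def rel(P,yaw=None):
    """shift (m) in tool axes from present pose to TCP P, turn deg"""
    from scipy.spatial.transform import Rotation as R
    s=env.state(); M=R.from_euler('xyz',s['tcp_rot']).as_matrix()
    return (M.T@(np.asarray(P)-s['eef_pos'])/1000).round(4), s['tcp_rot'].round(4)
E
python3 - <<'E'
from h import *
W=np.load("top.npy"); z=W[...,2]
c=env.get_calibration("top");K=c["intrinsics"];T=c["cam_to_world"]
for (u,v) in((314.4,197.3),(305.1,234.4)):
    r=T[:3,:3]@np.array([(u-K[0,2])/K[0,0],-(v-K[1,2])/K[1,1],-1]); s=(64-T[2,3])/r[2]; print("plate end",topress(T[:3,3]+s*r))
P=topress(W); m=(z>58)&(z<72)&(abs(P[...,0])<60)&(P[...,1]<-110)&(P[...,1]>-200)
print(m.sum(),np.percentile(P[m],[0,5,50,95,100],axis=0).round(1).tolist())
for n,w in(("far high",(z>150)&(np.hypot(P[...,0],P[...,1])<350)),("right",(z>40)&(P[...,1]<-150)&(P[...,1]>-330)&(abs(P[...,0])<150))):
    print(n,w.sum(), np.c_[P[w].min(0),P[w].max(0)] if w.any() else '', z[w].max() if w.any() else '')
t=toworld(0,-215); print(t,rel([*t,330])); print(toworld(-15,0))
E
```

```text
plate end [  41.55562055 -152.47043495]
plate end [ -47.22016837 -151.25184805]
133 [[-43.6, -156.6], [-39.2, -156.1], [-0.9, -152.5], [39.6, -149.0], [42.9, -148.7]]
far high 57973 [[-340.07081832  341.35083029]
 [-296.1039684   348.84219341]] 776.6793307091036
right 603 [[ -44.72337123  149.96486771]
 [-302.38604821 -150.09115556]] 76.53031528376994
[ 467.55070743 -361.25368819] (array([ 0.2739, -0.1014,  0.0744]), array([-3.1406e+00, -1.0000e-04,  4.3080e-01]))
[ 501.89392873 -148.48493308]
```

Call:
{"op": "carry_out", "data": {"series": [[0.047,-0.019,0,-9,0],[0.094,-0.038,0,-18,0],[0.142,-0.057,0.02,-27,0],[0.189,-0.076,0.04,-36,0],[0.236,-0.095,0.06,-45,0],[0.283,-0.113,0.074,-52.2,0],[0.283,-0.113,0.074,-52.2,0],[0.283,-0.113,0.074,-52.2,0],[0.283,-0.113,0.074,-52.2,0]]}}

```text
t: 1.23
eef_pos: [470.3, -347.9, 331.1]
tcp_rot: [3.141, 0.0, 1.34]
ft_force: [0.5, -0.4, 0.1]
opening: 0.113
grip_force: 0.0
```

```bash
python3 - <<'E'
from h import *
s=env.state();print(s['eef_pos'],s['tcp_rot'],topress(s['eef_pos']),s['ft_force'],s['opening'],s['joints'])
c=env.get_calibration("wrist");print(c)
p,d=env.read_camera("wrist");cv2.imwrite("pics/w1.png",p[...,::-1]);np.save("w1.npy",d)
E
```

```text
[ 470.31517555 -347.94793257  331.08079894] [3.14107824e+00 4.34403413e-04 1.33979300e+00] [  -0.3374685  -201.41428943] [ 0.53363305 -0.38835309  0.06222592] 0.11346190146982486 [-7.49818662e-01  5.17946163e-01  1.73881692e+00 -1.57962295e-04
  8.84167454e-01 -5.18715352e-01]
{'intrinsics': array([[325.1922621 ,   0.        , 281.28007973],
       [  0.        , 325.1922621 , 210.7199582 ],
       [  0.        ,   0.        ,   1.        ]]), 'T_tool_cam': array([[-8.00048005e-04,  9.71051372e-01,  2.38869405e-01,
         6.67594397e+01],
       [ 9.99999639e-01,  7.08185104e-04,  4.70397618e-04,
        -5.47972772e-01],
       [ 2.87616498e-04,  2.38869696e-01, -9.71051588e-01,
         1.98639921e+01],
       [ 0.00000000e+00,  0.00000000e+00,  0.00000000e+00,
         1.00000000e+00]])}
```

View pics/w1.png

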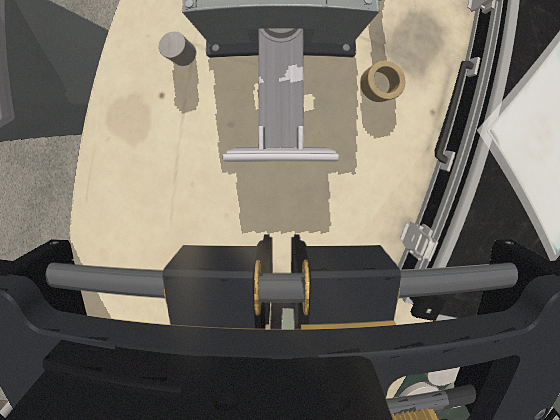

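The wrist view shows the plate centred at about (281,156), square to the tool, and the fingers closing at (281,285) clear of it. Next I'll descend and push gently.

Call:
{"op": "carry_out", "data": {"series": [[0,0,0.03,0,0],[0,0,0.06,0,0],[0,0,0.09,0,0],[0.003,0,0.11,0,0],[0.015,0,0.11,0,0],[0.023,0,0.11,0,0],[0.028,0,0.11,0,0],[0.033,0,0.11,0,0],[0.037,0,0.11,0,0],[0.041,0,0.11,0,0],[0.045,0,0.11,0,0],[0.045,0,0.11,0,0]]}}

```text
t: 2.78
eef_pos: [481.2, -302.8, 220.6]
tcp_rot: [-3.141, -0.0, 1.342]
ft_force: [-0.8, -0.1, 0.3]
opening: 0.005
grip_force: 0.0
```

```bash
python3 - <<'E'
from h import *
s=env.state();print(topress(s['eef_pos']),s['ft_force'])
p,d=env.read_camera("wrist");cv2.imwrite("pics/w2.png",p[100:420,130:430,::-1])
p,d,W,c=grab("top");z=W[...,2];P=topress(W);m=(z>58)&(z<70)&(abs(P[...,0])<60)&(P[...,1]<-105)&(P[...,1]>-200)
print(m.sum(),np.percentile(P[m],[5,50,95],axis=0).round(1).tolist() if m.any() else'')
E
```

```text
[-1.78672404e-02 -1.54985695e+02] [-0.81573863 -0.1152023   0.2864116 ]
0
```

View pics/w2.png

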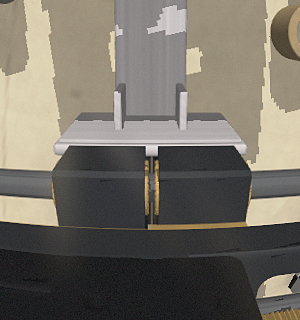

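The fingers are at the plate, with its outer edge at about (150,148) in the crop. Continuing.

Call:
{"op": "carry_out", "data": {"series": [[0.003,0,0,0,0],[0.006,0,0,0,0],[0.009,0,0,0,0],[0.012,0,0,0,0],[0.015,0,0,0,0]]}}

```text
t: 3.5
eef_pos: [484.6, -288.4, 220.7]
tcp_rot: [-3.142, 0.0, 1.342]
ft_force: [-2.0, -3.4, -1.3]
opening: 0.003
grip_force: 1.3
```

Call:
{"op": "carry_out", "data": {"series": [[0.0015,0,0,0,0],[0.003,0,0,0,0],[0.003,0,0,0,0]]}}

```text
t: 3.88
eef_pos: [485.4, -285.5, 220.8]
tcp_rot: [3.141, -0.0, 1.342]
ft_force: [-0.5, -0.0, -0.3]
opening: 0.004
grip_force: 0.0
```

Call:
{"op": "carry_out", "data": {"series": [[0.001,0,0,0,0],[0.002,0,0,0,0]]}}

```text
t: 4.12
eef_pos: [485.7, -284.4, 220.9]
tcp_rot: [3.141, 0.002, 1.342]
ft_force: [-6.9, -13.4, -0.4]
opening: 0.007
grip_force: 7.2
```

Call:
{"op": "carry_out", "data": {"series": [[0.001,0,0,0,0],[0.002,0,0,0,0]]}}

```text
t: 4.38
eef_pos: [485.7, -283.9, 221.0]
tcp_rot: [3.14, 0.004, 1.343]
ft_force: [-13.8, -27.7, -3.6]
opening: 0.0
grip_force: 14.8
```

Force rose to 31 N with the tool 135.5 mm out, which fits the home stop. Next I'll back off, rise and check the plate.

Call:
{"op": "carry_out", "data": {"series": [[-0.01,0,0,0,0],[-0.03,0,0,0,0],[-0.05,0,0,0,0],[-0.05,0,-0.04,0,0],[-0.05,0,-0.08,0,0],[-0.05,0,-0.12,0,0],[-0.05,0,-0.12,0,0],[-0.05,0,-0.12,0,0]]}}

```text
t: 5.38
eef_pos: [474.5, -330.9, 340.2]
tcp_rot: [-3.141, -0.0, 1.341]
ft_force: [0.1, -0.4, -0.1]
opening: 0.004
grip_force: 0.0
```

```bash
cat > w.py <<'E'
from h import *
from scipy.spatial.transform import Rotation as R
def wrist():
    s=env.state(); p,d=env.read_camera("wrist"); c=env.get_calibration("wrist"); K=c["intrinsics"]
    v,u=np.mgrid[:420,:560]; x=u-K[0,2];y=v-K[1,2]; r=np.hypot(x,y)+1e-9; t=np.tan(np.minimum(r/K[0,0],1.4))
    X=np.stack([x/r*t*d,-y/r*t*d,-d,np.ones_like(d)],-1)
    M=np.eye(4);M[:3,:3]=R.from_euler('xyz',s['tcp_rot']).as_matrix();M[:3,3]=s['eef_pos']
    W=(X@(M@c["T_tool_cam"]).T)[...,:3]; W[d==0]=np.nan
    return p,W,s
E
python3 - <<'E'
from w import *
p,W,s=wrist(); cv2.imwrite("pics/w3.png",p[...,::-1]); z=W[...,2];P=topress(W)
print(s['eef_pos'],topress(s['eef_pos']),s['ft_force'])
m=(z>60)&(z<70)&(abs(P[...,0])<60)&(P[...,1]<-90)&(P[...,1]>-165); print("plate",m.sum(),np.percentile(P[m],[1,5,50,95,99],axis=0).round(1).tolist())
m=(z>99)&(z<107)&(abs(P[...,0])<80)&(abs(P[...,1])<70); print("guard",m.sum(),cv2.minAreaRect(P[m].astype(np.float32)) if m.any() else '')
m=(z>76)&(z<92)&(abs(P[...,0]+13)<20)&(abs(P[...,1])<20); print("pad",m.sum(),np.percentile(P[m],[1,50,99],axis=0).round(1).tolist() if m.any() else '',np.median(z[m]))
E
```

```text
[ 474.46443129 -330.89910753  340.19829508] [-1.78705395e-01 -1.83868533e+02] [ 0.10632883 -0.37239917 -0.14464277]
plate 1046 [[-45.0, -124.4], [-41.2, -123.9], [-1.6, -120.7], [38.0, -117.5], [41.7, -117.2]]
guard 5072 ((-1.2963638305664062, -34.599002838134766), (31.71278190612793, 132.5691375732422), 89.89414978027344)
pad 30 [[-20.5, -14.7], [-14.6, -14.0], [-8.8, -12.7]] 80.66499004539347
```

View pics/w3.png

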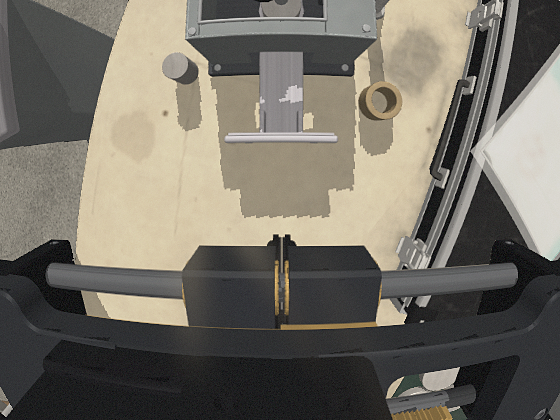

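The wrist view shows the plate now at (281,138), with its outer face measured at 124.4 mm, so the shuttle is home. The bushing and the bystander are undisturbed. Next I'll move over the window.

Call:
{"op": "carry_out", "data": {"series": [[0.04,0,0,0,0],[0.08,-0.008,0,0,0],[0.12,-0.016,0,0,0],[0.16,-0.016,0,0,0],[0.184,-0.016,0,0,0],[0.184,-0.016,0,0,0],[0.184,-0.016,0,0,0]]}}

```text
t: 6.3
eef_pos: [501.0, -148.2, 340.1]
tcp_rot: [-3.141, -0.0, 1.342]
ft_force: [0.4, -0.7, 0.5]
opening: 0.008
grip_force: 0.0
```

```bash
python3 - <<'E'
from w import *
p,W,s=wrist(); cv2.imwrite("pics/w4.png",p[...,::-1])
print(s['eef_pos'],topress(s['eef_pos']),s['ft_force'],s['tcp_rot'])
p,d,W,c=grab("scene"); cv2.imwrite("pics/s4.png",cv2.resize(p[130:290,150:390],None,fx=3,fy=3)[...,::-1])
E
```

```text
[ 500.99978273 -148.24203161  340.06577847] [-15.92596566   0.03295118] [ 0.43639516 -0.72358294  0.49637526] [-3.14054386e+00 -3.36304272e-05  1.34185630e+00]
```

View pics/w4.png

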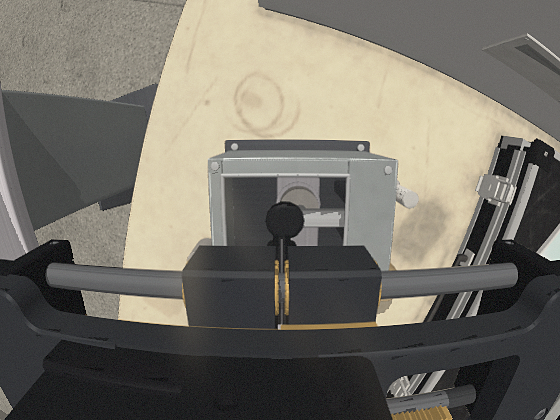

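View pics/s4.png

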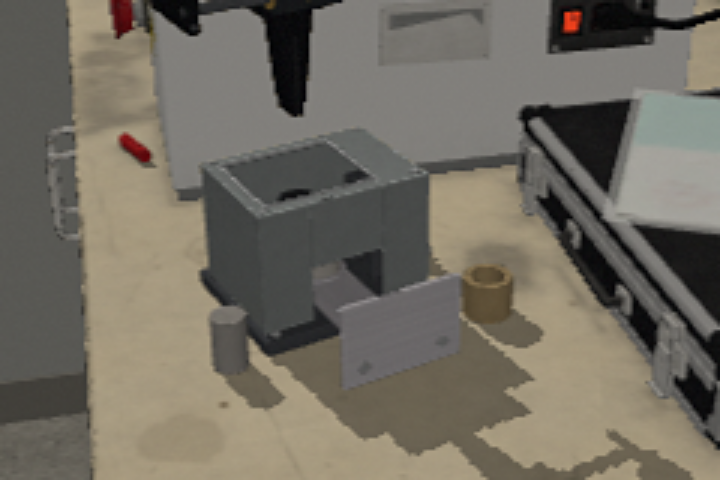

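The scene view shows the finger above the window at (295,110), the shuttle home and the loose parts in place. The wrist view shows the pad at (285,218) right under the fingertips. Descending.

Call:
{"op": "carry_out", "data": {"series": [[0,0,0.03,0,0],[0,0,0.055,0,0],[0,0,0.062,0,0],[0,0,0.066,0,0],[0,0,0.07,0,0],[0,0,0.073,0,0],[0,0,0.076,0,0],[0,0,0.076,0,0]]}}

```text
t: 7.4
eef_pos: [500.8, -147.6, 264.8]
tcp_rot: [-3.141, 0.0, 1.342]
ft_force: [-4.1, -0.8, 3.8]
opening: 0.004
grip_force: 2.6
```

Call:
{"op": "carry_out", "data": {"series": [[0,0,0.0015,0,0],[0,0,0.003,0,0],[0,0,0.003,0,0]]}}

```text
t: 7.78
eef_pos: [500.8, -147.6, 261.8]
tcp_rot: [-3.141, 0.0, 1.342]
ft_force: [-5.9, -1.1, 5.2]
opening: 0.006
grip_force: 3.0
```

Call:
{"op": "carry_out", "data": {"series": [[0,0,0.001,0,0],[0,0,0.002,0,0],[0,0,0.002,0,0]]}}

```text
t: 8.15
eef_pos: [500.8, -147.6, 259.9]
tcp_rot: [-3.141, 0.0, 1.342]
ft_force: [-5.3, -1.5, 4.9]
opening: 0.004
grip_force: 3.2
```

Call:
{"op": "carry_out", "data": {"series": [[0,0,0.001,0,0],[0,0,0.002,0,0],[0,0,0.002,0,0]]}}

```text
t: 8.52
eef_pos: [500.8, -147.6, 258.2]
tcp_rot: [-3.141, 0.0, 1.342]
ft_force: [-7.1, -1.0, 8.8]
opening: 0.004
grip_force: 5.1
```

Call:
{"op": "carry_out", "data": {"series": [[0,0,0.001,0,0],[0,0,0.002,0,0],[0,0,0.002,0,0]]}}

```text
t: 8.9
eef_pos: [500.7, -147.6, 257.5]
tcp_rot: [3.141, 0.0, 1.342]
ft_force: [-10.8, 0.3, 25.9]
opening: -0.0
grip_force: 14.4
```

The stop is reached: a 2 mm command moved the tool only 0.7 mm, the vertical force jumped to 26 N, and the height matches the prediction. I'll hold, make a quick check, then hand in.

Call:
{"op": "carry_out", "data": {"series": [[0,0,0,0,0],[0,0,0,0,0],[0,0,0,0,0],[0,0,0,0,0]]}}

```text
t: 9.4
eef_pos: [500.7, -147.6, 257.5]
tcp_rot: [3.141, 0.0, 1.342]
ft_force: [-11.0, 0.9, 26.8]
opening: 0.005
grip_force: 14.3
```

```bash
python3 - <<'E'
from w import *
p,d=env.read_camera("scene"); cv2.imwrite("pics/s5.png",cv2.resize(p[130:290,150:390],None,fx=3,fy=3)[...,::-1])
s=env.state();print(s['eef_pos'],s['ft_force'],s['t'])
E
```

```text
[ 500.72078022 -147.59960908  257.48743546] [-10.61126863  -0.23320571  26.32393133] 9.45
```

View pics/s5.png

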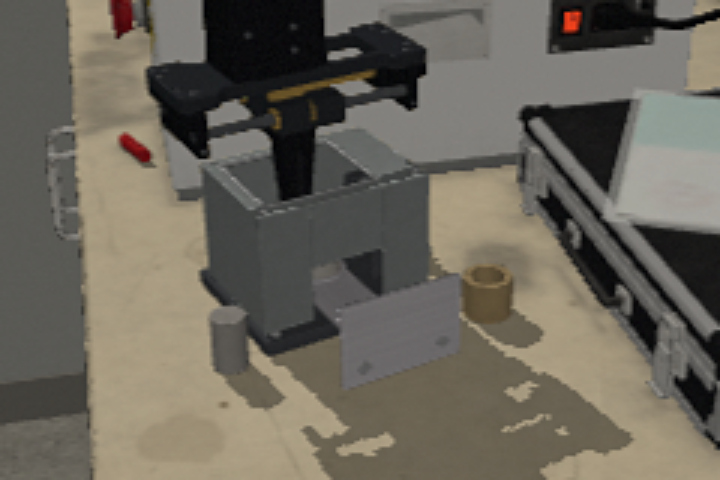

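The finger is down through the window at (295,180), clear of the guard's edges. The plate and loose parts haven't moved.

```bash
python3 -c "
from cell import env
print(env.job_done())"
```

```text
the job is handed in; nothing more can be done
None
```

I pushed the shuttle home, then pressed the lever pad down to its stop, and handed the job in at about 9.5 s with the pad still held at about 26 N; the pictures show the guard clear, and the sample and bushing unmoved (the bolt was out of view in the last one).

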